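# Register and pin a mounting bar in the assembly jig

### The arm

A 7-joint arm with a two-finger parallel gripper is mounted at the origin on the work surface. World frame = base frame: x ahead of the robot, y to its left, z up, the work surface at z = 0. Lengths are in m, angles in rad, forces in N, time in s.
With the tool pointing down it reaches from about 0.4 to 0.85 m from the base axis. Payload 10.4 kg.
Tool frame: the origin (TCP) lies between the finger pads; the fingertips stand 22 mm ahead of it and the grasp point (between the pads) lies 3 mm ahead of it; z points along the fingers, y is the line along which they close (so a half turn about z gives the same grasp; the last joint's range is limited). The gripper opens to 85 mm and grips with 20 to 120 N. Pads are 22 mm wide; open, the fingers measure 114 mm over their backs; the gripper's body (76 mm by 85 mm) begins 54 mm behind the grasp point. The pads swing forward as they close: fully open they stand 13 mm farther back than shut.
Start: joints at [-1.356, 0.332, -0.065, 1.46, 0.022, 1.35, -0.088], TCP at [0.147, 0.607, 0.253] pointing down, gripper open.
Joint ranges: [-2.6, 2.6], [-0.5, 2.12], [-1.47, 1.34], [0.16, 2.42], [-1.27, 4.41], [0.06, 2.06], [-2.6, 2.6]. Speed limits (rad/s): [2.22, 2.22, 2.79, 2.79, 3.14, 3.14, 3.14].

### API

Orientations are given as a unit quaternion [x, y, z, w].
In Python, from workcell import manip, camera, ticket, boxes_of, outline_of gives the robot as it stands.
- The arm moves only by the tool carry_out, never from a script. Its argument "deltas" is a list of rows, each a list of 5 numbers: the shift along the tool's x, y, z as a fraction of full scale, then the turn about the tool's z as a fraction of full scale, then the opening, from -1 (shut) to 1 (fully open), so that 0 is half open. In form: [[tx, ty, tz, spin, gripper], ...]. A call has 1 to 20 rows; each row is the pose to reach, as a shift and turn from the pose commanded when the call began, along the tool's axes at that moment; what a row does not reach only later rows make up. Full scale, the value 1, is 150 mm for a shift and 30 degrees for a turn. A row lasts 1/8 s, in which the tool goes at most 62.5 mm and 10.7 degrees, less where a joint would pass 70% of its speed; a pose out of reach is approached as far as the arm can. A call with a number of a shift or a turn outside -1 to 1 is refused whole. A call with a gripper value outside its range is refused whole. The fingers move at their own pace and stop on an object; "force" is the grip in N (left out, the last holds). Time passes only in rows, so rows that repeat a pose let the fingers close. It gives the time, the measured TCP pose, the force, the opening and the grip force at its end, in the units of the state.
- manip.get_obs(): the state, without advancing time (a new reading comes with each control period).
- camera(name): name is "scene" or "top"; returns a dict with "img" (480x640x3 uint8, red, green, blue), "depth" (480x640 float32, m along the optical axis (not along the pixel's ray), 0 where there is no reading), "vertical_fov" (degrees; the focal length in pixels is half the picture's height over the tangent of half this angle, whatever the lens; pixels are square), "cx", "cy" (the principal point, pixels), "k1" (the pictures are not rectified: a ray, as slopes to the right and down, at radius r is drawn at 1 + k1 r^2 times it, then the intrinsics apply), "R" (3x3) and "t" (3): a world point X has camera coordinates R X + t. Camera axes: x right, y down, z forward; pixel columns grow to the right and rows downward; lengths in m; the calibration is good to about 2 mm. A picture is of the moment at which its call begins.
- ticket.hand_in(): hands the job in; it is judged then, once.
Trained networks look in a picture, given as the dict that the camera call returned (one of the last four; its "shot" number tells which), for a name from the list of things; names that differ only in an ending like _2 or _b are one class to them, and where a whole thing is asked for, a point or a joint stands for the part that bears it (a point fixed in the world has none). Each returns a list of dicts, best first, with "conf" (0 to 1); they miss things now and then, are a little off and sometimes report something else, mostly with a low value. They report only what shows in the picture. A call takes as long as a camera call.
- boxes_of(query, picture): "position" ([x, y, z] in m, in world coordinates, good to about 4 mm: the middle of the surface that is visible of it).
- outline_of(query, picture): "region" (480x640 bool, what is visible of it).
The state is a dict: "clock": time; "joint_pos": joint angles; "joint_velocities": joint speeds; "tau": joint torques, N m; "position": TCP position; "ee_rot": TCP orientation; "ft_force": force on the tool from outside, world axes, zero at the start; "torque": the same for the moment, N m; "grip_width": opening from 0.0 (shut) to 1.0 (fully open); "grasp_force": force on a finger pad.
Only numpy, scipy, OpenCV 4.12 (cv2) and the standard library are available. Lean on these libraries where they do the work, as an engineer would, in place of code of your own. Each camera call takes 0.05 s, during which the arm holds its last target. There are 200 camera calls.

### The job

Slide the aluminium bar along the bed of the blue jig, without lifting it off, until, seen from the robot, its far long edge is against both side stops and its left end is against the end stop. Only then take the orange-handled taper pin from its stand and push it down through the bar's hole into the hole in the jig until its flange sits on the bar, and last of all swing the red arm over the bar as far as it goes. Leave the meter, the screwdriver and the parts tray where they are.

Things in the scene. Friction and masses are not known exactly. Their poses are not given: they have to be found in the camera images.
- jig: Blue jig block, fixed; bed top 40 mm above the bench. Origin at bench level; x points to the far side, y left along the bar's length, z up. Bed from x -85 to 85, y -140 to 120 mm. Three brass stop pins, 14 mm diameter, 12 mm high above the bed: side stops centred at x 37, y -60 and 60 mm; end stop at x 0, y 92 mm. A bar against all three has its origin on the jig's z axis, axes parallel.
- jig_hole (a point): Centre of the 20 mm round hole in the jig, at bed level (jig x 0, y -55, z 40 mm). It goes straight down through the whole 40 mm of the bed.
- bar: Loose bare aluminium bar, 60 mm (its x) by 170 mm (its y) by 12 mm thick, 0.2 to 0.45 kg, lying flat on the jig bed, askew and 10 to 35 mm short of the stops. Origin at the centre of its underside, x towards the far long edge, y towards the left end. It has one 20 mm round through hole at x 0, y -55 mm.
- bar_hole (a point): Centre of the bar's 20 mm hole, at the bar's top face.
- pin: Loose steel taper pin with round orange handle, 0.18 kg, upright in its stand. Origin at the centre of its lower tip, z up. Tip 8 mm diameter, widening to 18.8 mm at 24 mm above the tip, straight from there to 50 mm; flange 34 mm diameter from 50 to 56 mm; handle 26 mm diameter from 56 to 90 mm. Fully home, the flange rests on the bar and the tip is 2 mm above bench level.
- stand: Fixed wooden stand block, 80 by 80 mm and 56 mm high, with a 24 mm vertical hole in its middle in which the pin hangs by its flange, loosely. Origin at the centre of its underside. It may be to the right or to the left of the jig.
- keeper (a joint): Angle in rad of the red swing arm about its vertical hinge on the jig. 0: open, pointing along jig +y, clear of the bar; starts at 0 to 0.3. Grows counter-clockwise seen from above to its end stop at 1.57, where it points along jig -x, across the bar. It stays where it is left (light friction, 0.06 N m).
- keeper_hinge (a point): On the hinge axis of the red arm, at the arm's underside: jig x 68, y 25, z 56 mm. The arm is 8 mm thick and passes 4 mm above the bar.
- keeper_knob (a point): On the axis of the upright black knob on the free end of the red arm, 70 mm from the hinge axis, at the height to grip it (82 mm above the bench). Knob 18 mm diameter, 36 mm tall, from 64 to 100 mm above the bench.
- meter: Bystander: loose green hand-held meter, 140 by 75 by 40 mm, lying face up at one side of the jig. Origin at the centre of its underside.
- driver: Bystander: loose red-handled screwdriver, 190 mm long, lying on the bench beyond the jig. Origin on its axis at the underside.
- tray: Bystander: loose blue two-compartment parts tray, 100 by 130 by 35 mm. Origin at the centre of its underside.

How it is judged:
By the outcome, as a careful person would: the job done as asked, in the order asked, and still so for the second after the job is handed in, with the robot touching nothing.
It also fails if it takes over 72 s, if anything falls off the work surface, if the arm or the gripper's body presses on something with over 40 N, if the wrist force passes 120 N, or if a joint passes its speed limit or range.

## Working session

There is one attempt and no reset: what is moved stays moved. The work goes in short steps, Python scripts to look and compute and a tool call to move; the robot and the scene stay as the last step left them, time stands still between calls to the robot, and variables do not carry over. Pictures are saved under pics/ and viewed, at most 10 in all, crops included, and the job is handed in when it is done.

Besides the shell and the picture viewer there is one more tool, called after "Call:" by a JSON object that holds its "name" and its "arguments", one argument or row to a line. carry_out: Moves the arm, as the interface text tells. Its arguments: {"type":"object","properties":{"deltas":{"type":"array","items":{"type":"array","items":{"type":"number"}}},"force":{"type":"number"}},"required":["deltas"]}

```bash
ls; mkdir -p pics
cat > h.py <<'E'
import numpy as np, cv2
from workcell import manip, camera, ticket, boxes_of, outline_of
def cloud(p):
    f=240/np.tan(np.radians(p["vertical_fov"])/2)
    v,u=np.mgrid[0:480,0:640].astype(float)
    K=np.array([[f,0,p["cx"]],[0,f,p["cy"]],[0,0,1]])
    uv=np.stack([u.ravel(),v.ravel()],1)[:,None]
    n=cv2.undistortPoints(uv,K,np.array([p["k1"],0,0,0.]))[:,0]
    z=p["depth"].ravel(); c=np.c_[n*z[:,None],z]
    return ((c-p["t"])@np.asarray(p["R"])).reshape(480,640,3)
def save(p,n): cv2.imwrite("pics/"+n+".png",p["img"][:,:,::-1])
E
python3 - <<'E'
from h import *
s=manip.get_obs(); print({k:np.round(v,3) for k,v in s.items()})
for c in("top","scene"):
    p=camera(c); save(p,c+"0"); print(c,p["vertical_fov"],-np.array(p["R"]).T@p["t"],p["k1"])
    for q in["jig","jig_hole","bar","bar_hole","pin","stand","keeper","keeper_hinge","keeper_knob","meter","driver","tray"]:
        try:
            print(q,[(np.round(b["position"],3),round(b["conf"],2)) for b in boxes_of(q,p)[:2]])
        except Exception as e: print(q,e)
E
```

```text
pics
{'clock': np.float64(0.0), 'joint_pos': array([-1.356,  0.333, -0.065,  1.461,  0.022,  1.35 , -0.089]), 'joint_velocities': array([-0.002,  0.001,  0.   , -0.001,  0.001, -0.   ,  0.001]), 'tau': array([ 0.0000e+00, -6.2544e+01,  5.0000e-02, -3.9161e+01,  1.6000e-02,
        1.0000e-02, -0.0000e+00]), 'position': array([0.147, 0.607, 0.253]), 'ee_rot': array([ 0.119,  0.993, -0.001, -0.   ]), 'ft_force': array([ 0.11 , -0.311,  0.358]), 'torque': array([-0.017,  0.031,  0.021]), 'grasp_force': np.float64(0.0), 'grip_width': np.float64(0.994)}
top 43.63607758007154 [0.41475369 0.00801189 1.39605838] 0.05291329329446228
jig []
jig_hole [(array([0.569, 0.058, 0.039]), 0.63)]
bar [(array([0.529, 0.01 , 0.053]), 0.6)]
bar_hole [(array([0.531, 0.013, 0.05 ]), 0.62)]
pin [(array([0.531, 0.011, 0.049]), 0.7), (array([0.519, 0.344, 0.096]), 0.51)]
stand [(array([0.516, 0.34 , 0.056]), 0.84)]
keeper [(array([0.594, 0.12 , 0.063]), 0.71)]
keeper_hinge [(array([0.573, 0.052, 0.043]), 0.96), (array([ 0.51 , -0.348,  0.038]), 0.47)]
keeper_knob [(array([0.596, 0.119, 0.065]), 0.54)]
meter [(
[... 162 characters left out ...]
1.05920688 0.75993839 0.83446207] -0.012591718478083892
jig [(array([0.591, 0.094, 0.041]), 0.66)]
jig_hole [(array([0.593, 0.096, 0.04 ]), 0.56)]
bar [(array([0.534, 0.017, 0.052]), 0.79), (array([0.59 , 0.092, 0.04 ]), 0.47)]
bar_hole [(array([0.534, 0.019, 0.053]), 0.93)]
pin [(array([0.528, 0.36 , 0.081]), 0.89)]
stand [(array([0.543, 0.365, 0.055]), 0.69)]
keeper [(array([ 0.525, -0.327,  0.032]), 0.36)]
keeper_hinge [(array([0.588, 0.093, 0.041]), 0.65)]
keeper_knob [(array([0.594, 0.136, 0.067]), 0.73)]
meter [(array([ 0.522, -0.323,  0.034]), 0.83)]
driver [(array([ 0.848, -0.018,  0.019]), 0.96)]
tray [(array([ 0.702, -0.312,  0.021]), 0.92), (array([ 0.526, -0.327,  0.035]), 0.51)]
```

View pics/top0.png

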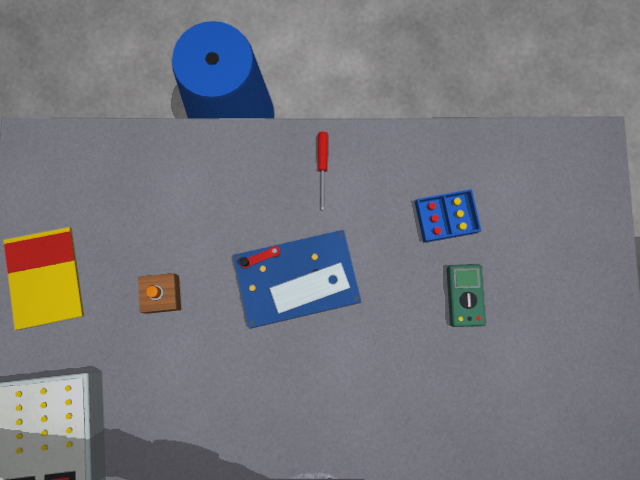

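View pics/scene0.png

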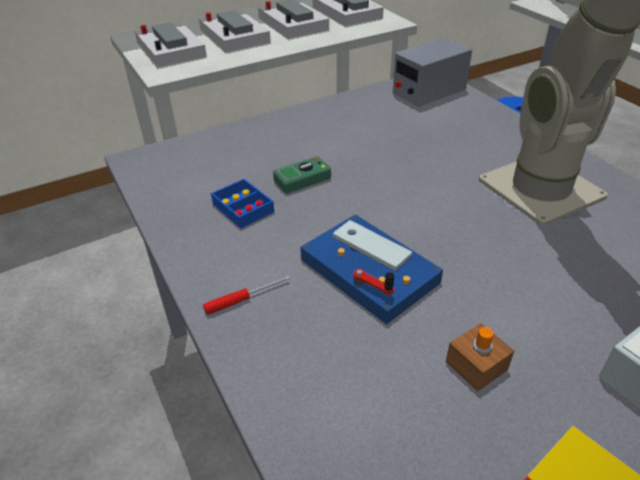

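Top view: jig corners are about (233,255), (343,231), (360,301) and (250,327). The bar hole is at (333,280), and the brass stops at (314,257), (262,268) and (252,288). The keeper knob is at (243,262) with its hinge at (275,251), and the pin and stand are at (155,292) on the left. The scene view agrees.

```bash
cat >> h.py <<'E'
def rays(p,uv,z):
    f=240/np.tan(np.radians(p["vertical_fov"])/2)
    K=np.array([[f,0,p["cx"]],[0,f,p["cy"]],[0,0,1]])
    n=cv2.undistortPoints(np.array(uv,float).reshape(-1,1,2),K,np.array([p["k1"],0,0,0.]))[:,0]
    R=np.array(p["R"]); o=-R.T@p["t"]; d=np.c_[n,np.ones(len(n))]@R
    return o+d*((z-o[2])/d[:,2])[:,None]
def rect(p,m,z):
    m=m.astype(np.uint8); n,l,st,_=cv2.connectedComponentsWithStats(m)
    m=(l==1+st[1:,4].argmax()).astype(np.uint8)
    c=max(cv2.findContours(m,cv2.RETR_EXTERNAL,cv2.CHAIN_APPROX_NONE)[0],key=cv2.contourArea)[:,0]
    w=rays(p,c,z)[:,:2]; (cx,cy),(a,b),t=cv2.minAreaRect((w*1000).astype(np.float32))
    if a>b: a,b,t=b,a,t+90   # t: direction of short side (x)
    t=(t+90)%180-90
    return np.array([cx,cy]),(a,b),t
def masks(p):
    h=cv2.cvtColor(p["img"],cv2.COLOR_RGB2HSV); H,S,V=[h[:,:,i].astype(int) for i in range(3)]
    w=cloud(p); reg=(abs(w[...,0]-.55)<.18)&(abs(w[...,1]-.05)<.22)
    white=reg&(S<60)&(V>150)&(w[...,2]>.03)
    blue=reg&(abs(H-108)<12)&(S>120)
    return w,H,S,V,reg,white,blue
def R2(t): t=np.radians(t); return np.array([[np.cos(t),-np.sin(t)],[np.sin(t),np.cos(t)]])
def blob(p,m,z):
    n,l,st,ce=cv2.connectedComponentsWithStats(m.astype(np.uint8))
    return [(st[i,4],np.round(rays(p,[ce[i]],z)[0,:2]*1000,1)) for i in range(1,n) if st[i,4]>5]
E
python3 - <<'E'
from h import *
p=camera("top"); w,H,S,V,reg,white,blue=masks(p)
m=reg&(w[...,2]>.03)
print("jig z>30",rect(p,m,.04)); 
print("blue",rect(p,cv2.morphologyEx((blue|white).astype(np.uint8),cv2.MORPH_CLOSE,np.ones((9,9))),.04))
print("bar",rect(p,cv2.morphologyEx(white.astype(np.uint8),cv2.MORPH_CLOSE,np.ones((9,9))),.052), "zbar",np.median(w[white][:,2]))
brass=reg&(H>12)&(H<32)&(S>110)&(V>100)
print("brass",blob(p,brass,.052))
red=reg&((H<6)|(H>174))&(S>140); print("red",blob(p,red,.064)); print("black",blob(p,reg&(V<45),.1))
br=(abs(w[...,0]-.52)<.08)&(abs(w[...,1]-.34)<.08)
print("orange",blob(p,br&(H>4)&(H<18)&(S>200)&(V>200),.09)); print("top",blob(p,br&(w[...,2]>.083),.09))
ms=br&(w[...,2]>.04); print("stand",rect(p,ms,.056))
print(np.round(w[292,150:160],3))
print(np.round(w[262,238:250],3))
E
```

```text
jig z>30 (array([553.97235107,  35.94591522]), (170.46922302246094, 259.95660400390625), 12.83742904663086)
blue (array([554.17852783,  37.0812912 ]), (170.28323364257812, 259.18731689453125), 12.892353057861328)
bar (array([531.63519287,   7.62322235]), (61.00362777709961, 170.54798889160156), 19.553340911865234) zbar 0.052884594022138784
brass [(np.int32(26), array([601.4,  -3.3])), (np.int32(26), array([574.9, 113.3])), (np.int32(25), array([531.6, 136.1]))]
red [(np.int32(266), array([600.7, 114. ]))]
black [(np.int32(31), array([584.4, 149.3]))]
orange [(np.int32(87), array([521.9, 349.7]))]
top [(np.int32(128), array([521.1, 347.9]))]
stand (array([521.32049561, 345.30596924]), (81.0985107421875, 83.7314224243164), 5.517197132110596)
[[0.519 0.351 0.096]
 [0.519 0.349 0.095]
 [0.519 0.347 0.095]
 [0.519 0.345 0.096]
 [0.519 0.342 0.097]
 [0.52  0.341 0.093]
 [0.519 0.339 0.094]
 [0.519 0.335 0.1  ]
 [0.52  0.335 0.092]
 [0.52  0.335 0.085]]
[[0.591 0.17  0.04 ]
 [0.591 0.167 0.041]
 [0.584 0.159 0.097]
 [0.583 0.156 0.102]
 [0.583 0.154 0.103]
 [0.583 0.152 0.101]
 [0.583 0.15  0.099]
 [0.583 0.148 0.098]
 [0.583 0.145 0.098]
 [0.583 0.143 0.102]
 [0.584 0.142 0.093]
 [0.587 0.141 0.073]]
```

```bash
cat >> h.py <<'E'
JO=np.array([552.1,46.7]); JA=12.85
def j2w(x,y,o=JO,a=JA): return o+R2(a)@[x,y]
def w2j(xy): return R2(JA).T@(np.array(xy)-JO)
def pose():
    s=manip.get_obs(); q=s["ee_rot"]; from scipy.spatial.transform import Rotation as Q
    M=Q.from_quat(q).as_matrix(); return np.array(s["position"])*1000,np.degrees(np.arctan2(M[1,1],M[0,1])),M,s
def plan(x,y,z,yaw,start=None,show=True):
    """tool deltas (full-scale fractions), several calls if needed"""
    P,ps,M,s=pose() if start is None else (*start,None,None)
    P=P.copy(); T=np.array([x,y,z],float); k=0
    while True:
        d=T-P; dy=(yaw-ps+90)%180-90 if k==0 and start is None else yaw-ps
        if k==0: yaw=ps+dy
        e=R2(ps).T@d[:2]; t=np.array([e[1],e[0],-d[2]])/150; sp=-dy/30
        f=max(1,abs(t).max()); t=t/f; sp=np.clip(sp,-1,1)
        print("call",k,np.round(t,4),"spin",round(sp,3)); 
        P=P+d/f; ps=ps-sp*30; k+=1
        if f==1 and abs(yaw-ps)<.01 or k>9: return P,ps
E
python3 -c "
from h import *
plan(535,-2,200,19.55)"
```

```text
call 0 [-1.     -0.9626  0.1025] spin 1.0
call 1 [-1.     -0.2476  0.0761] spin 0.894
call 2 [-1.      0.2294  0.0758] spin -0.0
call 3 [-1.      0.2294  0.0758] spin -0.0
call 4 [-0.3368  0.0772  0.0255] spin -0.0
```

Call:
{"name": "carry_out", "arguments": {
  "deltas": [
    [-1,-0.9626,0.1,1,1],
    [-1,-0.9626,0.1,1,1],
    [-1,-0.9626,0.1,1,1],
    [-1,-0.9626,0.1,1,1]
  ]
}}

```text
clock: 1.85
position: [0.2614, 0.4288, 0.2385]
ee_rot: [0.374, 0.927, 0.0, 0.0]
ft_force: [0.2, -0.1, 0.7]
grip_width: 0.995
grasp_force: 0.0
```

Call:
{"name": "carry_out", "arguments": {
  "deltas": [
    [-1,-0.25,0.08,0.89,1],
    [-1,-0.25,0.08,0.89,1],
    [-1,-0.25,0.08,0.89,1],
    [-1,-0.25,0.08,0.89,1]
  ]
}}

```text
clock: 2.35
position: [0.3426, 0.3002, 0.2265]
ee_rot: [0.577, 0.817, 0.0, -0.0]
ft_force: [0.1, 0.2, -0.2]
grip_width: 1.0
grasp_force: 0.0
```

Call:
{"name": "carry_out", "arguments": {
  "deltas": [
    [-1,0.23,0.08,0,1],
    [-1,0.23,0.08,0,1],
    [-1,0.23,0.08,0,1]
  ]
}}

```text
clock: 2.72
position: [0.4258, 0.1705, 0.2144]
ee_rot: [0.575, 0.818, 0.0, 0.0]
ft_force: [-0.0, 0.1, 1.0]
grip_width: 1.002
grasp_force: 0.0
```

```bash
python3 -c "
from h import *
P,y,M,s=pose();print(P,y,s['clock'],s['joint_pos'])
plan(535,-2,200,19.55)"
```

```text
[425.75355435 170.52666743 214.40979829] 19.75041221612214 2.725 [-0.88737024 -0.02862296  0.40375576  1.95322549  0.01215398  1.21415036
 -0.14328993]
call 0 [-1.      0.2234  0.0723] spin 0.007
call 1 [-0.3284  0.0746  0.0238] spin -0.0
```

Call:
{"name": "carry_out", "arguments": {
  "deltas": [
    [-1,0.223,0.07,0,0.6],
    [-1,0.223,0.07,0,0.6],
    [-1,0.223,0.07,0,0.6]
  ]
}}

```text
clock: 3.1
position: [0.5082, 0.0404, 0.2039]
ee_rot: [0.575, 0.818, -0.0, 0.001]
ft_force: [0.8, 0.6, -0.1]
grip_width: 0.801
grasp_force: 0.0
```

Call:
{"name": "carry_out", "arguments": {
  "deltas": [
    [-0.33,0.075,0.3,0,0.6],
    [-0.33,0.075,0.7,0,0.6],
    [-0.33,0.075,0.7,0,0.6],
    [-0.33,0.075,0.7,0,0.6]
  ]
}}

```text
clock: 3.6
position: [0.5349, 0.0003, 0.1004]
ee_rot: [0.575, 0.818, 0.001, 0.0]
ft_force: [-0.2, 0.2, -0.2]
grip_width: 0.799
grasp_force: 0.0
```

```bash
python3 -c "
from h import *
P,y,M,s=pose();print(P,y,s['clock'],s['joint_pos'],s['grip_width'])
for c in ('top','scene'):
    p=camera(c);
    if c=='scene': cv2.imwrite('pics/s1.png',cv2.resize(p['img'][180:340,260:480,::-1],None,fx=3,fy=3))
    else: cv2.imwrite('pics/t1.png',cv2.resize(p['img'][200:350,220:380,::-1],None,fx=4,fy=4))
plan(535,-2,72,19.55)"
```

```text
[5.34934777e+02 3.45846569e-01 1.00379525e+02] 19.8437315953883 3.6 [-0.60350541  0.3106123   0.59987216  1.90017609 -0.20833696  0.99120804
  0.43511586] 0.7988294048690164
call 0 [-0.012  -0.0077  0.195 ] spin 0.008
```

View pics/s1.png

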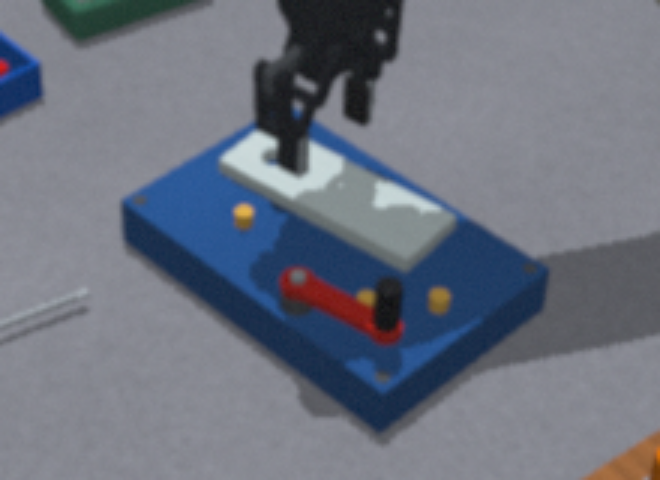

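The crop shows both fingers straddling the bar just left of its hole, above the bed. Next I descend and touch off.

Call:
{"name": "carry_out", "arguments": {
  "deltas": [
    [-0.012,-0.0077,0.1,0,0.6],
    [-0.012,-0.0077,0.19,0,0.6],
    [-0.012,-0.0077,0.19,0,0.6]
  ]
}}

```text
clock: 4.08
position: [0.5325, -0.0034, 0.069]
ee_rot: [0.576, 0.818, -0.001, -0.001]
ft_force: [1.0, 0.4, -0.1]
grip_width: 0.801
grasp_force: 0.0
```

Call:
{"name": "carry_out", "arguments": {
  "deltas": [
    [0,0,0.01,0,0.6],
    [0,0,0.02,0,0.6],
    [0,0,0.03,0,0.6]
  ]
}}

```text
clock: 4.45
position: [0.5336, -0.0033, 0.0659]
ee_rot: [0.576, 0.818, 0.0, 0.0]
ft_force: [0.5, -0.1, 0.1]
grip_width: 0.797
grasp_force: 0.0
```

Call:
{"name": "carry_out", "arguments": {
  "deltas": [
    [0,0,0.01,0,0.6],
    [0,0,0.02,0,0.6]
  ]
}}

```text
clock: 4.7
position: [0.5335, -0.0033, 0.0628]
ee_rot: [0.576, 0.818, 0.0, 0.0]
ft_force: [-0.4, 0.0, -0.4]
grip_width: 0.798
grasp_force: 0.0
```

Call:
{"name": "carry_out", "arguments": {
  "deltas": [
    [0,0,0.01,0,0.6],
    [0,0,0.012,0,0.6]
  ]
}}

```text
clock: 4.95
position: [0.5334, -0.0034, 0.0609]
ee_rot: [0.576, 0.818, -0.0, -0.0]
ft_force: [-0.5, 0.4, -0.4]
grip_width: 0.799
grasp_force: 0.0
```

Call:
{"name": "carry_out", "arguments": {
  "deltas": [
    [0,0,0,0,0.45],
    [0,0,0,0,0.2],
    [0,0,0,0,0.2],
    [0,0,0,0,0.2]
  ],
  "force": 25
}}

```text
clock: 5.45
position: [0.5341, -0.0032, 0.0615]
ee_rot: [0.576, 0.818, 0.001, 0.0]
ft_force: [0.3, 1.0, 5.8]
grip_width: 0.691
grasp_force: 27.2
```

```bash
python3 -c "
from h import *
P,y,M,s=pose();print(P,y,s['clock'],s['joint_pos'],s['grip_width'],s['ft_force'])
g=w2j(P[:2]);print(g)"
```

```text
[534.12710652  -3.18294303  61.53744827] 19.675975414615873 5.45 [-0.57631727  0.36953592  0.58091462  1.92835809 -0.25348795  0.91438277
  0.47291525] 0.6913864840535618 [0.32892008 0.97675736 5.76825548]
[-28.61671014 -44.63649635]
```

Call:
{"name": "carry_out", "arguments": {
  "deltas": [
    [0,0,0,0.1,0.2],
    [0,0,0,0.2,0.2],
    [0,0,0,0.227,0.2],
    [0,0,0,0.227,0.2]
  ]
}}

```text
clock: 5.95
position: [0.5338, -0.0033, 0.0615]
ee_rot: [0.623, 0.782, 0.0, 0.0]
ft_force: [-1.3, 0.8, 8.3]
grip_width: 0.697
grasp_force: 27.5
```

Call:
{"name": "carry_out", "arguments": {
  "deltas": [
    [0.03,0.02,0,0,0.2],
    [0.07,0.06,0,0,0.2],
    [0.11,0.1,0,0,0.2],
    [0.15,0.13,0,0,0.2],
    [0.18,0.15,0,0,0.2],
    [0.2,0.165,0,0,0.2],
    [0.2,0.165,0,0,0.2]
  ]
}}

```text
clock: 6.82
position: [0.5511, 0.0292, 0.0615]
ee_rot: [0.624, 0.781, -0.001, 0.001]
ft_force: [-1.8, -6.7, 10.3]
grip_width: 0.688
grasp_force: 27.6
```

```bash
cat >> h.py <<'E'
def barlook(n=None):
    P,y,M,s=pose();print("tcp",P.round(1),"yaw",round(y,2),"jig",w2j(P[:2]).round(1),s['clock'],"g",round(s['grip_width']*85,1),"F",R2(JA).T@s['ft_force'][:2],s['ft_force'][2])
    p=camera("top"); w,H,S,V,reg,white,blue=masks(p)
    q=camera("scene")
    if n: 
        cv2.imwrite('pics/%s.png'%n,np.hstack([cv2.resize(q['img'][180:340,260:460,::-1],(400,320),interpolation=cv2.INTER_CUBIC),cv2.resize(p['img'][210:338,220:380,::-1],(400,320),interpolation=cv2.INTER_CUBIC)]))
    return p,q
E
python3 -c "
from h import *
barlook('b1')"
```

```text
tcp [551.1  29.2  61.5] yaw 12.75 jig [ -4.9 -16.9] 6.825 g 58.5 F [-3.21912317 -6.09157618] 10.266141657877764
```

View pics/b1.png

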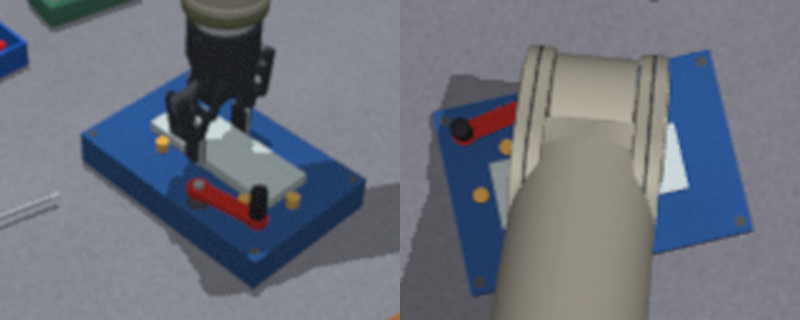

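The bar stays gripped and flat. Its left end is roughly 5 mm from the end stop (right crop, 495 vs 481 px). Next I nudge it in +y.

Call:
{"name": "carry_out", "arguments": {
  "deltas": [
    [0.01,0,0,0,0.2],
    [0.02,0,0,0,0.2],
    [0.03,0,0,0,0.2],
    [0.035,0,0,0,0.2],
    [0.035,0,0,0,0.2]
  ]
}}

```text
clock: 7.55
position: [0.5504, 0.0346, 0.0616]
ee_rot: [0.624, 0.781, -0.0, 0.001]
ft_force: [1.2, -5.6, 5.9]
grip_width: 0.692
grasp_force: 27.3
```

Call:
{"name": "carry_out", "arguments": {
  "deltas": [
    [0,0.01,0,0,0.2],
    [0,0.02,0,0,0.2],
    [0,0.02,0,0,0.2]
  ]
}}

```text
clock: 7.92
position: [0.5508, 0.0347, 0.0613]
ee_rot: [0.624, 0.781, -0.002, -0.001]
ft_force: [-13.3, -6.8, 19.9]
grip_width: 0.694
grasp_force: 28.8
```

```bash
python3 -c "
from h import *
barlook()"
```

```text
tcp [550.8  34.7  61.3] yaw 12.76 jig [ -3.9 -11.4] 7.925 g 59.0 F [-14.49836444  -3.68719417] 19.93634831682254
```

Call:
{"name": "carry_out", "arguments": {
  "deltas": [
    [0,0,0,0,0.55],
    [0,0,-0.005,0,0.55],
    [0,0,-0.01,0,0.55]
  ]
}}

```text
clock: 8.4
position: [0.5525, 0.0374, 0.0623]
ee_rot: [0.623, 0.782, -0.0, -0.0]
ft_force: [0.4, 0.5, -0.6]
grip_width: 0.777
grasp_force: 0.0
```

Call:
{"name": "carry_out", "arguments": {
  "deltas": [
    [0,0.01,0,0,0.55],
    [0,0.02,0,0,0.55],
    [0,0.03,0,0,0.55],
    [0,0.03,0,0,0.55]
  ]
}}

```text
clock: 8.9
position: [0.5566, 0.038, 0.0623]
ee_rot: [0.623, 0.782, -0.0, -0.0]
ft_force: [-4.1, -1.3, 2.9]
grip_width: 0.771
grasp_force: 2.2
```

```bash
python3 -c "
from h import *
barlook()"
```

```text
tcp [556.6  38.   62.3] yaw 12.86 jig [ 2.5 -9.5] 8.9 g 65.6 F [-4.22890722 -0.32233102] 2.930111821352969
```

Call:
{"name": "carry_out", "arguments": {
  "deltas": [
    [0,0.01,0,0,0.55],
    [0,0.015,0,0,0.55],
    [0,0.015,0,0,0.55]
  ]
}}

```text
clock: 9.38
position: [0.5576, 0.0383, 0.0621]
ee_rot: [0.624, 0.782, -0.001, -0.002]
ft_force: [-10.6, -1.9, 9.1]
grip_width: 0.773
grasp_force: 5.8
```

```bash
python3 -c "
from h import *
barlook()"
```

```text
tcp [557.6  38.3  62.1] yaw 12.85 jig [ 3.5 -9.4] 9.375 g 65.7 F [-10.77174438   0.5043172 ] 9.121535685285972
```

Call:
{"name": "carry_out", "arguments": {
  "deltas": [
    [0,0.01,0,0,0.55],
    [0,0.01,0,0,0.55],
    [0,-0.015,0,0,0.58],
    [0,-0.025,0,0,0.6]
  ]
}}

```text
clock: 9.98
position: [0.5562, 0.0381, 0.0627]
ee_rot: [0.623, 0.782, 0.001, 0.001]
ft_force: [-0.0, 0.4, 0.6]
grip_width: 0.797
grasp_force: 0.0
```

Call:
{"name": "carry_out", "arguments": {
  "deltas": [
    [0,0,-0.3,0,0.6],
    [0,0,-0.7,0,0.3],
    [0,0,-0.7,0,0]
  ]
}}

```text
clock: 10.35
position: [0.5586, 0.0381, 0.1723]
ee_rot: [0.623, 0.782, 0.004, 0.003]
ft_force: [0.2, -0.2, -1.2]
grip_width: 0.501
grasp_force: 0.0
```

```bash
python3 -c "
from h import *
p,q=barlook('b2')
plan(*j2w(0,-125),170,12.85)"
```

```text
tcp [558.6  38.1 172.3] yaw 12.86 jig [ 4.5 -9.9] 10.35 g 42.6 F [ 0.13353136 -0.20913565] -1.2116280731019937
call 0 [-0.7725 -0.0142 -0.0135] spin 0.001
```

View pics/b2.png

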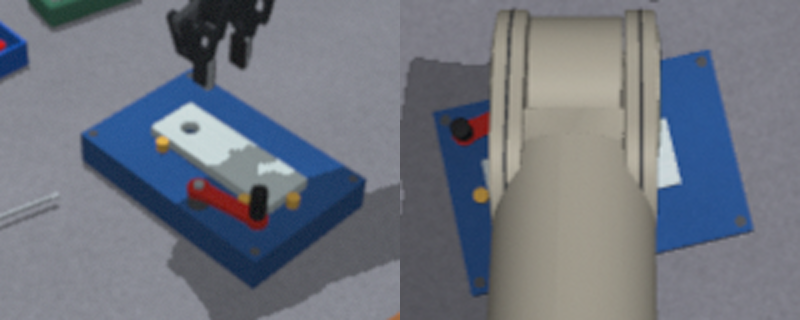

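Call:
{"name": "carry_out", "arguments": {
  "deltas": [
    [-0.4,-0.014,0,0,-1],
    [-0.77,-0.014,0,0,-1],
    [-0.77,-0.014,0.3,0,-1],
    [-0.77,-0.014,0.6,0,-1],
    [-0.77,-0.014,0.66,0,-1],
    [-0.77,-0.014,0.66,0,-1]
  ]
}}

```text
clock: 11.2
position: [0.5791, -0.0753, 0.0684]
ee_rot: [0.623, 0.782, -0.0, -0.0]
ft_force: [0.9, -0.5, 0.3]
grip_width: -0.003
grasp_force: 0.0
```

```bash
python3 -c "
from h import *
p,q=barlook()"
```

```text
tcp [579.1 -75.3  68.4] yaw 12.87 jig [  -0.8 -124.9] 11.2 g -0.2 F [ 0.8132983  -0.70452751] 0.336487266536715
```

Call:
{"name": "carry_out", "arguments": {
  "deltas": [
    [0.06,0,0,0,-1],
    [0.12,0,0,0,-1],
    [0.15,0,0,0,-1],
    [0.17,0,0,0,-1],
    [0.18,0,0,0,-1],
    [0.185,0,0,0,-1],
    [0.19,0,0,0,-1]
  ]
}}

```text
clock: 12.18
position: [0.5729, -0.0476, 0.0684]
ee_rot: [0.624, 0.782, -0.0, -0.0]
ft_force: [-0.0, 0.2, -0.5]
grip_width: -0.001
grasp_force: 0.0
```

Call:
{"name": "carry_out", "arguments": {
  "deltas": [
    [0.007,0,0,0,-1],
    [0.014,0,0,0,-1],
    [0.014,0,0,0,-1]
  ]
}}

```text
clock: 12.55
position: [0.5724, -0.0458, 0.0685]
ee_rot: [0.624, 0.782, -0.0, 0.0]
ft_force: [0.4, -1.6, -0.6]
grip_width: 0.003
grasp_force: 1.1
```

```bash
python3 -c "
from h import *
p,q=barlook()"
```

```text
tcp [572.4 -45.8  68.5] yaw 12.84 jig [ -0.8 -94.7] 12.55 g 0.3 F [ 0.05664957 -1.61462105] -0.5902836418746422
```

Contact is just starting; I keep pushing.

Call:
{"name": "carry_out", "arguments": {
  "deltas": [
    [0.007,0,0,0,-1],
    [0.014,0,0,0,-1],
    [0.014,0,0,0,-1]
  ]
}}

```text
clock: 13.02
position: [0.5722, -0.0455, 0.0687]
ee_rot: [0.624, 0.781, -0.001, 0.001]
ft_force: [1.3, -8.5, -0.7]
grip_width: 0.001
grasp_force: 4.3
```

Call:
{"name": "carry_out", "arguments": {
  "deltas": [
    [0.007,0,0,0,-1],
    [0.014,0,0,0,-1],
    [0.014,0,0,0,-1]
  ]
}}

```text
clock: 13.4
position: [0.5721, -0.0453, 0.069]
ee_rot: [0.625, 0.781, -0.001, 0.002]
ft_force: [3.5, -13.8, -1.3]
grip_width: -0.001
grasp_force: 7.1
```

```bash
python3 -c "
from h import *
p,q=barlook()"
```

```text
tcp [572.1 -45.3  69. ] yaw 12.69 jig [ -1.  -94.1] 13.4 g -0.1 F [  0.31475226 -14.22950754] -1.2973615872406568
```

Call:
{"name": "carry_out", "arguments": {
  "deltas": [
    [-0.05,0,0,0,-1],
    [-0.1,0,-0.2,0,-0.5],
    [-0.1,0,-0.6,0,0.2],
    [-0.1,0,-0.8,0,0.2]
  ]
}}

```text
clock: 14.0
position: [0.5757, -0.0557, 0.1914]
ee_rot: [0.623, 0.782, 0.001, 0.001]
ft_force: [1.0, 0.1, -0.3]
grip_width: 0.6
grasp_force: 0.0
```

```bash
python3 -c "
from h import *
barlook()
plan(521.4,348,190,12.85)"
```

```text
tcp [575.7 -55.7 191.4] yaw 12.87 jig [   0.2 -105.1] 14.0 g 51.0 F [ 0.99071127 -0.13577303] -0.3418617683304256
call 0 [1.     0.0894 0.0052] spin 0.002
call 1 [1.     0.0886 0.0052] spin -0.0
call 2 [0.7049 0.0624 0.0037] spin -0.0
```

Call:
{"name": "carry_out", "arguments": {
  "deltas": [
    [1,0.09,0.005,0,0.2],
    [1,0.09,0.005,0,0.2],
    [1,0.09,0.005,0,0.2]
  ]
}}

```text
clock: 14.48
position: [0.5532, 0.0984, 0.1867]
ee_rot: [0.621, 0.784, 0.0, -0.001]
ft_force: [0.4, -1.1, 0.5]
grip_width: 0.601
grasp_force: 0.0
```

Call:
{"name": "carry_out", "arguments": {
  "deltas": [
    [1,0.09,0.005,0,0.2],
    [1,0.09,0.005,0,0.2],
    [1,0.09,0.005,0,0.2]
  ]
}}

```text
clock: 14.85
position: [0.5322, 0.2476, 0.1858]
ee_rot: [0.621, 0.784, -0.0, -0.001]
ft_force: [0.5, 0.1, -0.5]
grip_width: 0.603
grasp_force: 0.0
```

Call:
{"name": "carry_out", "arguments": {
  "deltas": [
    [0.7,0.062,0.004,0,0.2],
    [0.7,0.062,0.004,0,0.2],
    [0.7,0.062,0.004,0,0.2]
  ]
}}

```text
clock: 15.22
position: [0.5174, 0.3516, 0.1847]
ee_rot: [0.621, 0.784, -0.001, -0.001]
ft_force: [0.3, -0.8, -1.0]
grip_width: 0.602
grasp_force: 0.0
```

```bash
cat >> h.py <<'E'
def barfit(p):
    w,H,S,V,reg,white,blue=masks(p)
    c,ab,t=rect(p,cv2.morphologyEx(white.astype(np.uint8),cv2.MORPH_CLOSE,np.ones((9,9))),.052)
    print("bar jig",w2j(c).round(1),np.round(ab,1),"rel",round(t-JA,2))
E
python3 - <<'E'
from h import *
p,q=barlook('b3'); barfit(p)
w=cloud(q)
h=cv2.cvtColor(q["img"],cv2.COLOR_RGB2HSV); m=(h[...,0]>4)&(h[...,0]<18)&(h[...,1]>180)&(h[...,2]>120)&(abs(w[...,1]-.35)<.06)&(abs(w[...,0]-.52)<.06)
pts=w[m]; t=pts[pts[:,2]>.092]; print(len(pts),len(t),np.round(t.mean(0),4),np.round(pts.mean(0),4),np.round(np.percentile(pts[:,:],[2,98],axis=0),3))
for b in boxes_of("pin",q)[:1]: print(b["position"],b["conf"])
s=pose()[3]; print(s["joint_pos"])
E
```

```text
tcp [517.4 351.6 184.7] yaw 13.27 jig [ 34. 305.] 15.225 g 51.2 F [ 0.07837781 -0.8217609 ] -1.0170725106450098
bar jig [-0.1  0.1] [ 61.  170.7] rel 0.05
221 126 [0.5226 0.3506 0.0951] [0.5245 0.3533 0.0888] [[0.512 0.338 0.068]
 [0.533 0.362 0.097]]
[0.5263, 0.3582, 0.0776] 0.6
[-1.05342678  0.40181945  0.50816724  1.57346095 -0.20363793  1.22063081
 -0.2852066 ]
```

View pics/b3.png

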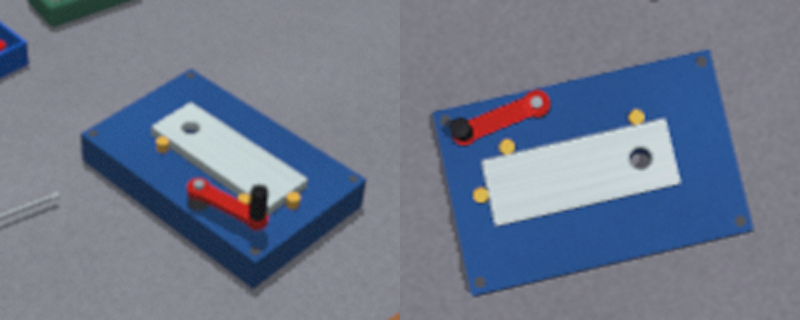

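The bar sits at jig (-0.1, 0.1) mm, 0.05° off, touching all three stops at (637,117), (507,147) and (481,195). Now the pin.

```bash
python3 -c "
from h import *
plan(522,349.2,93,12.85)"
```

```text
call 0 [0.019  0.0172 0.6186] spin -0.001
```

Call:
{"name": "carry_out", "arguments": {
  "deltas": [
    [0.01,0.02,0,0,0.2],
    [0.01,0.02,0.2,0,0.2],
    [0.01,0.02,0.4,0,0.2],
    [0.01,0.02,0.55,0,0.2],
    [0.01,0.02,0.61,0,0.2],
    [0.01,0.02,0.61,0,0.2]
  ]
}}

```text
clock: 16.12
position: [0.5229, 0.3486, 0.095]
ee_rot: [0.624, 0.782, -0.0, -0.0]
ft_force: [-0.1, -0.0, 1.1]
grip_width: 0.597
grasp_force: 0.0
```

```bash
python3 -c "
from h import *
P,y,M,s=pose();print(P,y,s['ft_force'])"
```

```text
[522.89458788 348.62221357  94.95541349] 12.817407242904272 [-0.09364588 -0.01681443  1.0966702 ]
```

Call:
{"name": "carry_out", "arguments": {
  "deltas": [
    [0,0,0.015,0,0.2],
    [0,0,0.015,0,-0.2],
    [0,0,0.015,0,-0.6],
    [0,0,0.015,0,-0.6],
    [0,0,0.015,0,-0.6]
  ],
  "force": 60
}}

```text
clock: 16.75
position: [0.5229, 0.3494, 0.0935]
ee_rot: [0.623, 0.782, 0.001, -0.0]
ft_force: [-1.7, -0.3, 7.3]
grip_width: 0.283
grasp_force: 58.7
```

Call:
{"name": "carry_out", "arguments": {
  "deltas": [
    [0,0,-0.1,0,-0.6],
    [0,0,-0.4,0,-0.6],
    [0,0,-0.7,0,-0.6],
    [0,0,-0.7,0,-0.6]
  ]
}}

```text
clock: 17.25
position: [0.5245, 0.3499, 0.2024]
ee_rot: [0.624, 0.782, 0.004, 0.001]
ft_force: [-0.3, 0.3, -1.5]
grip_width: 0.285
grasp_force: 59.1
```

Run:
```python
from h import *
P,y,M,s=pose();print(P,y,s['ft_force'],s['grip_width']*85,s['grasp_force'])
q=camera('scene'); cv2.imwrite('pics/g.png',cv2.resize(q['img'][200:400,380:580,::-1],(600,600)))
plan(*j2w(0,-55),190,12.85)
```

```text
[524.45389493 349.90805079 202.35541851] 12.84652953730805 [-0.29330236  0.30670685 -1.52812246] 24.23799873974437 59.13380026817322
call 0 [-1.     -0.1104  0.0273] spin 0.0
call 1 [-1.     -0.1103  0.0273] spin -0.0
call 2 [-0.3772 -0.0416  0.0103] spin -0.0
```

View pics/g.png

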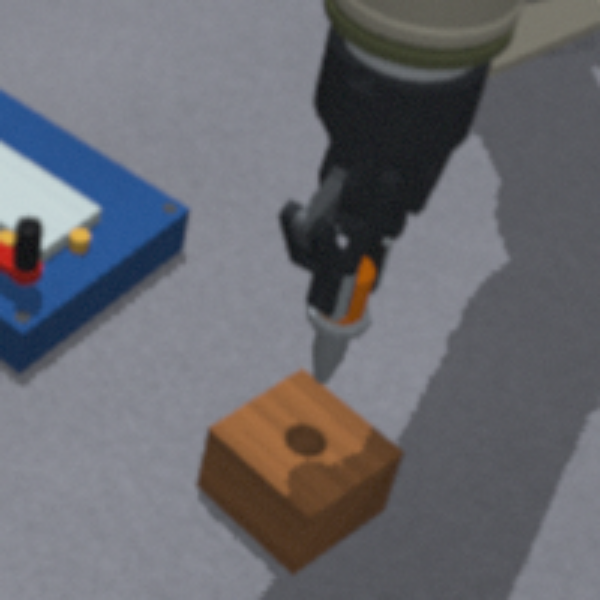

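Pin held upright: tip at about (322,378), flange at (340,318), orange handle between the pads. I carry it over the hole.

Call:
{"name": "carry_out", "arguments": {
  "deltas": [
    [-1,-0.11,0,0,-0.6],
    [-1,-0.11,0,0,-0.6],
    [-1,-0.11,0,0,-0.6]
  ]
}}

```text
clock: 17.68
position: [0.5399, 0.1944, 0.1967]
ee_rot: [0.625, 0.78, -0.001, -0.0]
ft_force: [0.5, 0.8, -2.6]
grip_width: 0.282
grasp_force: 59.3
```

Call:
{"name": "carry_out", "arguments": {
  "deltas": [
    [-1,-0.11,0,0,-0.6],
    [-1,-0.11,0,0,-0.6],
    [-1,-0.11,0,0,-0.6]
  ]
}}

```text
clock: 18.05
position: [0.5566, 0.0446, 0.1968]
ee_rot: [0.625, 0.78, -0.001, -0.0]
ft_force: [1.0, 1.3, -1.9]
grip_width: 0.284
grasp_force: 59.3
```

Call:
{"name": "carry_out", "arguments": {
  "deltas": [
    [-0.37,-0.04,0.1,0,-0.6],
    [-0.37,-0.04,0.2,0,-0.6],
    [-0.37,-0.04,0.2,0,-0.6],
    [-0.37,-0.04,0.2,0,-0.6]
  ]
}}

```text
clock: 18.55
position: [0.5637, -0.0048, 0.1676]
ee_rot: [0.623, 0.782, -0.0, -0.0]
ft_force: [0.4, 0.8, -2.4]
grip_width: 0.282
grasp_force: 59.3
```

Run:
```python
from h import *
p,q=barlook()
P=pose()[0]; w=cloud(q); tip=P[2]/1000-.0875
d=np.hypot(w[...,0]-P[0]/1000,w[...,1]-P[1]/1000)
R=np.array(q["R"]);o=-R.T@q["t"]
def proj(X):
    f=240/np.tan(np.radians(q["vertical_fov"])/2); K=np.array([[f,0,q["cx"]],[0,f,q["cy"]],[0,0,1]])
    return cv2.projectPoints(np.array([X],float),cv2.Rodrigues(R)[0],np.array(q["t"],float),K,np.array([q["k1"],0,0,0.]))[0][0,0]
v=(P[:2]/1000-o[:2]); v/=np.linalg.norm(v); n=np.array([-v[1],v[0]])
for lo,hi in((2,12),(12,24),(26,42),(49,57),(58,68)):
    m=(d<.03)&(w[...,2]>tip+lo/1e3)&(w[...,2]<tip+hi/1e3)
    s=(w[m][:,:2]-P[:2]/1000)@n*1000
    if len(s): print(lo,hi,m.sum(),"lateral min/max/mid",np.percentile(s,[3,97]).round(1),np.percentile(s,[3,97]).mean().round(1), "along",((w[m][:,:2]-P[:2]/1000)@v*1000).mean().round(1))
print("n in jig",R2(JA).T@n)
plan(*j2w(0,-55),160,12.85)
cv2.imwrite('pics/a.png',cv2.resize(q['img'][180:320,260:440,::-1],(720,560)))
```

```text
tcp [563.7  -4.8 167.6] yaw 12.97 jig [ -0.1 -52.8] 18.55 g 24.0 F [0.59065662 0.6692912 ] -2.3819528398249914
2 12 15 lateral min/max/mid [-5.7  4.9] -0.4 along -4.1
12 24 26 lateral min/max/mid [-8.1  7.2] -0.5 along -6.3
26 42 56 lateral min/max/mid [-9.3  7.4] -0.9 along -6.7
49 57 66 lateral min/max/mid [-15.   14.2] -0.4 along -10.3
58 68 36 lateral min/max/mid [-14.6   9.7] -2.5 along -9.2
n in jig [ 0.69753675 -0.71654901]
call 0 [-0.0134 -0.0008  0.0533] spin 0.004
```

View pics/a.png

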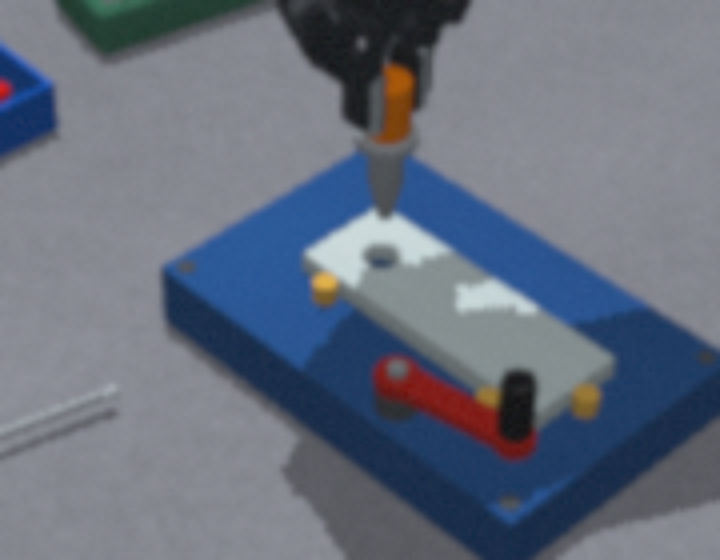

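The pin tip at (385,215) is above the hole at (382,255); it measures about 2.5 mm short along y. I correct that and go down.

Call:
{"name": "carry_out", "arguments": {
  "deltas": [
    [-0.018,0,0.05,0,-0.6],
    [-0.018,0,0.12,0,-0.6],
    [-0.018,0,0.18,0,-0.6],
    [-0.018,0,0.18,0,-0.6]
  ]
}}

```text
clock: 19.15
position: [0.5638, -0.0088, 0.1396]
ee_rot: [0.623, 0.782, -0.001, -0.001]
ft_force: [0.1, -1.2, -1.8]
grip_width: 0.282
grasp_force: 59.3
```

Run:
```python
from h import *
p,q=barlook()
```

```text
tcp [563.8  -8.8 139.6] yaw 12.86 jig [ -0.9 -56.7] 19.15 g 24.0 F [-0.1867689  -1.14566775] -1.8049297988926227
```

Call:
{"name": "carry_out", "arguments": {
  "deltas": [
    [0.008,0.006,0.015,0,-0.6],
    [0.008,0.006,0.04,0,-0.6],
    [0.008,0.006,0.07,0,-0.6],
    [0.008,0.006,0.07,0,-0.6]
  ]
}}

```text
clock: 19.75
position: [0.5647, -0.0074, 0.1297]
ee_rot: [0.623, 0.782, -0.0, -0.0]
ft_force: [-0.1, -0.7, -1.9]
grip_width: 0.285
grasp_force: 59.3
```

Run:
```python
from h import *
p,q=barlook()
```

```text
tcp [564.7  -7.4 129.7] yaw 12.86 jig [  0.3 -55.6] 19.75 g 24.2 F [-0.27813134 -0.69642419] -1.9271289726374465
```

Call:
{"name": "carry_out", "arguments": {
  "deltas": [
    [0,0,0.02,0,-0.6],
    [0,0,0.04,0,-0.6],
    [0,0,0.06,0,-0.6],
    [0,0,0.08,0,-0.6],
    [0,0,0.09,0,-0.6]
  ]
}}

```text
clock: 20.48
position: [0.5649, -0.0073, 0.1164]
ee_rot: [0.623, 0.782, -0.0, -0.0]
ft_force: [-1.0, 0.5, -0.6]
grip_width: 0.28
grasp_force: 59.3
```

Call:
{"name": "carry_out", "arguments": {
  "deltas": [
    [0,0,0.01,0,-0.6],
    [0,0,0.02,0,-0.6],
    [0,0,0.03,0,-0.6],
    [0,0,0.03,0,-0.6]
  ]
}}

```text
clock: 20.98
position: [0.5649, -0.0073, 0.112]
ee_rot: [0.623, 0.782, -0.0, -0.0]
ft_force: [-0.9, 1.2, -2.8]
grip_width: 0.285
grasp_force: 59.2
```

Run:
```python
from h import *
p,q=barlook()
```

```text
tcp [564.9  -7.3 112. ] yaw 12.87 jig [  0.5 -55.4] 20.975 g 24.3 F [-0.63241931  1.38358431] -2.765416444671119
```

Call:
{"name": "carry_out", "arguments": {
  "deltas": [
    [0,0,0.02,0,-0.6],
    [0,0,0.04,0,-0.6],
    [0,0,0.06,0,-0.6],
    [0,0,0.08,0,-0.6],
    [0,0,0.09,0,-0.6]
  ]
}}

```text
clock: 21.7
position: [0.5649, -0.0073, 0.0984]
ee_rot: [0.623, 0.782, -0.0, -0.0]
ft_force: [-1.9, 3.2, 0.6]
grip_width: 0.28
grasp_force: 59.3
```

Call:
{"name": "carry_out", "arguments": {
  "deltas": [
    [0,0,0.015,0,-0.6],
    [0,0,0.03,0,-0.6],
    [0,0,0.04,0,-0.6],
    [0,0,0.045,0,-0.6]
  ]
}}

```text
clock: 22.2
position: [0.5649, -0.0073, 0.0918]
ee_rot: [0.623, 0.782, -0.0, -0.0]
ft_force: [-2.8, 3.4, 1.5]
grip_width: 0.28
grasp_force: 59.3
```

Call:
{"name": "carry_out", "arguments": {
  "deltas": [
    [0,0,0.008,0,-0.6],
    [0,0,0.016,0,-0.6],
    [0,0,0.016,0,-0.6]
  ]
}}

```text
clock: 22.58
position: [0.5649, -0.0072, 0.0895]
ee_rot: [0.623, 0.782, 0.0, -0.0]
ft_force: [-4.9, 4.2, 1.8]
grip_width: 0.28
grasp_force: 59.7
```

Call:
{"name": "carry_out", "arguments": {
  "deltas": [
    [0,0,0.008,0,-0.6],
    [0,0,0.014,0,-0.6],
    [0,0,0.014,0,-0.6]
  ]
}}

```text
clock: 22.95
position: [0.5651, -0.0072, 0.0893]
ee_rot: [0.623, 0.782, 0.001, -0.001]
ft_force: [-14.8, 4.0, 27.2]
grip_width: 0.278
grasp_force: 62.2
```

Call:
{"name": "carry_out", "arguments": {
  "deltas": [
    [0,0,0.007,0,-0.6],
    [0,0,0.007,0,-0.6]
  ]
}}

```text
clock: 23.2
position: [0.5651, -0.0072, 0.0892]
ee_rot: [0.624, 0.782, 0.001, -0.001]
ft_force: [-20.1, 4.7, 39.9]
grip_width: 0.284
grasp_force: 63.5
```

Flange is seated at the predicted height with a firm reaction. I relieve the load and release.

Call:
{"name": "carry_out", "arguments": {
  "deltas": [
    [0,0,-0.015,0,-0.6],
    [0,0,-0.015,0,-0.2],
    [0,0,-0.015,0,0.2],
    [0,0,-0.015,0,0.2]
  ]
}}

```text
clock: 23.7
position: [0.5652, -0.0078, 0.0885]
ee_rot: [0.624, 0.782, -0.0, 0.0]
ft_force: [-1.4, -0.4, -0.2]
grip_width: 0.604
grasp_force: 0.0
```

Call:
{"name": "carry_out", "arguments": {
  "deltas": [
    [0,0,-0.2,0,0.2],
    [0,0,-0.5,0,0.2],
    [0,0,-0.7,0,0],
    [0,0,-0.7,0,0]
  ]
}}

```text
clock: 24.2
position: [0.5664, -0.0077, 0.1958]
ee_rot: [0.624, 0.782, 0.002, 0.001]
ft_force: [0.3, 1.0, -0.2]
grip_width: 0.503
grasp_force: 0.0
```

Run:
```python
from h import *
p,q=barlook()
w=cloud(q); h=cv2.cvtColor(q["img"],cv2.COLOR_RGB2HSV)
m=(h[...,0]>4)&(h[...,0]<18)&(h[...,1]>180)&(h[...,2]>120)&(abs(w[...,1]+.007)<.04)&(abs(w[...,0]-.565)<.04)
t=w[m]; print("pin",len(t),np.percentile(t[:,2],[2,50,90,98]).round(3),np.median(t[t[:,2]>.086],axis=0).round(3), w2j(np.median(t[t[:,2]>.086],axis=0)[:2]*1000))
k=(h[...,2]<60)&(w[...,2]>.075)&(w[...,2]<.11)&(abs(w[...,0]-.584)<.03)&(abs(w[...,1]-.149)<.03)
t=w[k]; print("knob",len(t),t.mean(0),w2j(t.mean(0)[:2]*1000))
for a in(0.2,.4,.8,1.2,1.57,1.6): 
    j=[68-70*np.sin(a),25+70*np.cos(a)]; print(a,np.round(j,1),j2w(*j).round(1))
```

```text
tcp [566.4  -7.7 195.8] yaw 12.85 jig [  1.8 -56.2] 24.2 g 42.7 F [0.46944443 0.8747046 ] -0.22890605850628212
pin 133 [0.064 0.087 0.093 0.094] [ 0.567 -0.003  0.091] [  3.92417712 -51.61242981]
knob 100 [0.5889427  0.15647849 0.09073341] [60.33466545 98.83536206]
0.2 [54.1 93.6] [584. 150.]
0.4 [40.7 89.5] [571.9 143. ]
0.8 [17.8 73.8] [553.  122.6]
1.2 [ 2.8 50.4] [543.6  96.4]
1.57 [-2.  25.1] [544.6  70.7]
1.6 [-2. 23.] [545.1  68.6]
```

Pin home (handle top about 92 mm). Now the red arm: go above its knob.

```bash
python3 -c "
from h import *
a=plan(584.2,149.7,150,12.85)"
```

```text
call 0 [0.9925 0.3585 0.2879] spin 0.001
```

Call:
{"name": "carry_out", "arguments": {
  "deltas": [
    [0.4,0.15,0,0,0.1],
    [0.8,0.3,0.1,0,0.1],
    [0.99,0.36,0.28,0,0.1],
    [0.99,0.36,0.28,0,0.1],
    [0.99,0.36,0.28,0,0.1]
  ]
}}

```text
clock: 24.92
position: [0.5844, 0.1481, 0.1509]
ee_rot: [0.624, 0.782, -0.001, 0.0]
ft_force: [-1.0, -1.0, 0.5]
grip_width: 0.551
grasp_force: 0.0
```

```bash
python3 -c "
from h import *
P,y,M,s=pose();print(P,y,s['joint_pos'])
a=plan(584.2,149.7,92,12.85)
p=camera('top'); barfit(p)"
```

```text
[584.37262416 148.0929568  150.88822106] 12.807392826755779 [-0.80239516  0.40257663  0.60130976  1.67452707 -0.24487567  1.14234306
  0.08795358]
call 0 [0.0107 0.0013 0.3926] spin -0.001
bar jig [ 11.6 165. ] [148.8 382.1] rel -99.14
```

Call:
{"name": "carry_out", "arguments": {
  "deltas": [
    [0.01,0,0.15,0,0.1],
    [0.01,0,0.3,0,0.1],
    [0.01,0,0.39,0,0.1],
    [0.01,0,0.39,0,0.1]
  ]
}}

```text
clock: 25.48
position: [0.5841, 0.1499, 0.0928]
ee_rot: [0.624, 0.781, -0.0, -0.0]
ft_force: [-0.7, -0.5, 0.1]
grip_width: 0.552
grasp_force: 0.0
```

Call:
{"name": "carry_out", "arguments": {
  "deltas": [
    [0,0,0,0,-0.2],
    [0,0,0,0,-0.7],
    [0,0,0,0,-0.7],
    [0,0,0,0,-0.7]
  ],
  "force": 25
}}

```text
clock: 25.98
position: [0.5848, 0.1509, 0.094]
ee_rot: [0.623, 0.782, 0.001, 0.0]
ft_force: [-0.6, 0.2, 5.9]
grip_width: 0.201
grasp_force: 24.8
```

Run:
```python
from h import *
P,y,M,s=pose();print(P,y,s['grip_width']*85,s['grasp_force'],s['ft_force'])
j=w2j(P[:2]); d=j-[68,25]; a0=np.arctan2(-d[0],d[1]); print(j,a0,np.hypot(*d))
t=R2(y).T@R2(JA)
for a in np.arange(a0+.08,1.66,.08):
    v=t@([68-70*np.sin(a)-(68-70*np.sin(a0)),25+70*np.cos(a)-(25+70*np.cos(a0))]); print(round(a,2),"tx,ty",(v[::-1]/150).round(3))
```

```text
[584.81822496 150.90648324  94.01043467] 12.86268841912333 17.079165743631233 24.75280612707138 [-0.56511222  0.22856877  5.92143382]
[55.0742766 94.3201858] 0.18434700697892492 70.51498057300499
0.26 tx,ty [-0.008 -0.036]
0.34 tx,ty [-0.019 -0.072]
0.42 tx,ty [-0.033 -0.107]
0.5 tx,ty [-0.05 -0.14]
0.58 tx,ty [-0.069 -0.172]
0.66 tx,ty [-0.091 -0.202]
0.74 tx,ty [-0.115 -0.231]
0.82 tx,ty [-0.142 -0.257]
0.9 tx,ty [-0.17  -0.281]
0.98 tx,ty [-0.2   -0.303]
1.06 tx,ty [-0.232 -0.323]
1.14 tx,ty [-0.266 -0.339]
1.22 tx,ty [-0.3   -0.353]
1.3 tx,ty [-0.336 -0.365]
1.38 tx,ty [-0.372 -0.373]
1.46 tx,ty [-0.409 -0.379]
1.54 tx,ty [-0.446 -0.381]
1.62 tx,ty [-0.484 -0.381]
```

Call:
{"name": "carry_out", "arguments": {
  "deltas": [
    [-0.008,-0.036,-0.01,0,-0.7],
    [-0.019,-0.072,-0.01,0,-0.7],
    [-0.033,-0.107,-0.01,0,-0.7],
    [-0.05,-0.14,-0.01,0,-0.7],
    [-0.069,-0.172,-0.01,0,-0.7],
    [-0.091,-0.202,-0.01,0,-0.7],
    [-0.115,-0.231,-0.01,0,-0.7],
    [-0.142,-0.257,-0.01,0,-0.7]
  ]
}}

```text
clock: 26.98
position: [0.5511, 0.1213, 0.0945]
ee_rot: [0.623, 0.782, 0.0, -0.0]
ft_force: [4.3, 2.2, -5.3]
grip_width: 0.201
grasp_force: 24.9
```

Run:
```python
from h import *
P,y,M,s=pose();print(P,y,s['grip_width']*85,s['grasp_force'],s['ft_force'])
j=w2j(P[:2]); d=j-[68,25]; print(j,np.arctan2(-d[0],d[1]),np.hypot(*d))
```

```text
[551.07394859 121.33044518  94.51732833] 12.876036760666628 17.06490972275751 24.908471703529358 [ 4.30897076  2.23431561 -5.3204559 ]
[15.59741098 72.98956706] 0.8293277193168924 71.05652597291035
```

Call:
{"name": "carry_out", "arguments": {
  "deltas": [
    [-0.028,-0.024,0.004,0,-0.7],
    [-0.058,-0.046,0.004,0,-0.7],
    [-0.09,-0.066,0.004,0,-0.7],
    [-0.124,-0.082,0.004,0,-0.7],
    [-0.158,-0.096,0.004,0,-0.7],
    [-0.194,-0.108,0.004,0,-0.7],
    [-0.23,-0.116,0.004,0,-0.7],
    [-0.267,-0.122,0.004,0,-0.7],
    [-0.304,-0.124,0.004,0,-0.7]
  ]
}}

```text
clock: 28.1
position: [0.544, 0.0729, 0.0945]
ee_rot: [0.623, 0.782, 0.001, 0.0]
ft_force: [5.3, 4.2, -1.4]
grip_width: 0.202
grasp_force: 25.3
```

Call:
{"name": "carry_out", "arguments": {
  "deltas": [
    [-0.015,0,0,0,-0.7],
    [-0.03,0,0,0,-0.7],
    [-0.03,0,0,0,-0.7]
  ]
}}

```text
clock: 28.48
position: [0.5449, 0.0688, 0.0945]
ee_rot: [0.624, 0.782, 0.001, 0.0]
ft_force: [4.2, 4.6, -0.4]
grip_width: 0.2
grasp_force: 25.4
```

Run:
```python
from h import *
P,y,M,s=pose();print(P,y,s['grip_width']*85,s['grasp_force'],R2(JA).T@s['ft_force'][:2],s['ft_force'])
j=w2j(P[:2]); d=j-[68,25]; print(j,np.arctan2(-d[0],d[1]),np.hypot(*d))
```

```text
[544.91043483  68.77376551  94.46051531] 12.849784157628724 17.023223584659352 25.377767980098724 [5.14139205 3.52808674] [ 4.22798486  4.58317055 -0.38767762]
[-2.10031513 23.11989722] 1.5976100746401922 70.12552294549668
```

Call:
{"name": "carry_out", "arguments": {
  "deltas": [
    [-0.01,0,0,0,-0.7],
    [-0.02,0,0,0,-0.7],
    [-0.02,0,0,0,-0.7]
  ]
}}

```text
clock: 28.85
position: [0.545, 0.0685, 0.0944]
ee_rot: [0.623, 0.782, 0.001, -0.001]
ft_force: [0.3, 14.0, 1.7]
grip_width: 0.202
grasp_force: 25.6
```

Call:
{"name": "carry_out", "arguments": {
  "deltas": [
    [-0.01,0,0,0,-0.7],
    [-0.02,0,0,0,-0.7],
    [-0.02,0,0,0,-0.7]
  ]
}}

```text
clock: 29.22
position: [0.5451, 0.0683, 0.0944]
ee_rot: [0.622, 0.783, 0.002, -0.003]
ft_force: [-4.0, 21.8, 2.6]
grip_width: 0.2
grasp_force: 25.7
```

At its end stop. I relax the load, release, retreat and look.

Call:
{"name": "carry_out", "arguments": {
  "deltas": [
    [0.04,0,0,0,-0.7],
    [0.04,0,0,0,-0.2],
    [0.04,0,0,0,0.1],
    [0.04,0,0,0,0.1]
  ]
}}

```text
clock: 29.72
position: [0.5442, 0.0677, 0.0938]
ee_rot: [0.624, 0.782, -0.0, -0.0]
ft_force: [0.9, 0.1, 0.2]
grip_width: 0.553
grasp_force: 0.0
```

Call:
{"name": "carry_out", "arguments": {
  "deltas": [
    [0.04,0,-0.2,0,0.1],
    [0.04,0,-0.6,0,0.1],
    [0.5,0,-0.8,0,0.1],
    [1,0,-0.8,0,0.1],
    [1,0,-0.8,0,0.1],
    [1,0,-0.8,0,0.1]
  ]
}}

```text
clock: 30.48
position: [0.5103, 0.2167, 0.2138]
ee_rot: [0.622, 0.783, -0.0, -0.0]
ft_force: [-0.2, -1.0, -0.6]
grip_width: 0.55
grasp_force: 0.0
```

Call:
{"name": "carry_out", "arguments": {
  "deltas": [
    [0.5,0,0,0,0.1],
    [1,0,0,0,0.1],
    [1,0,0,0,0.1],
    [1,0,0,0,0.1]
  ]
}}

```text
clock: 30.98
position: [0.4775, 0.3613, 0.2135]
ee_rot: [0.623, 0.782, -0.0, 0.0]
ft_force: [-0.8, -1.1, 0.4]
grip_width: 0.549
grasp_force: 0.0
```

Run:
```python
from h import *
p,q=barlook('fin')
w=cloud(p); h=cv2.cvtColor(p["img"],cv2.COLOR_RGB2HSV)
H,S,V=[h[...,i].astype(int) for i in range(3)]; reg=masks(p)[4]
for a,xy in blob(p,reg&(V<45),.1): print("black",a,w2j(xy))
for a,xy in blob(p,reg&(H>4)&(H<18)&(S>200)&(V>180),.092): print("orange",a,w2j(xy))
for a,xy in blob(p,reg&((H<4)|(H>174))&(S>140),.064): print("red",a,w2j(xy))
# bar with keeper/pin filled in
m=reg&(w[...,2]>.046)&(w[...,2]<.057)&(S<80)&(V>130)
c=np.vstack([x for x in cv2.findContours(m.astype(np.uint8),0,1)[0] if cv2.contourArea(x)>60])[:,0]
r=cv2.minAreaRect((rays(p,c,.052)[:,:2]*1000).astype(np.float32)); print(r,w2j(r[0]))
```

```text
tcp [477.5 361.3 213.5] yaw 12.94 jig [ -2.7 323.3] 30.975 g 46.7 F [-0.99579496 -0.95200045] 0.4148870101900181
orange 81 [  0.07988286 -55.40535731]
red 218 [42.61550267 24.94712272]
red 20 [-7.22227081 25.44344325]
((552.6864624023438, 46.88279724121094), (62.643741607666016, 171.39010620117188), 12.75827693939209) [0.61242883 0.04779032]
```

View pics/fin.png

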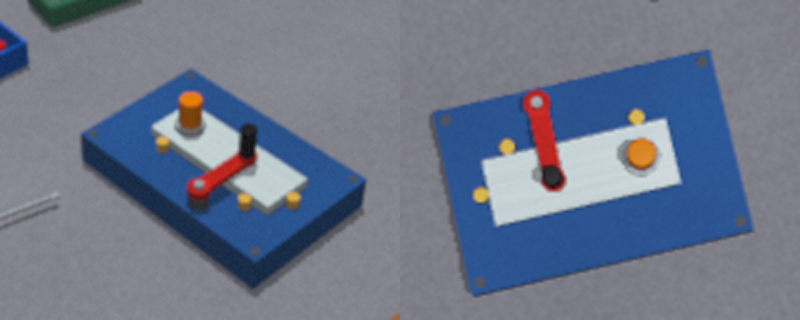

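The picture shows the bar against the three stops at (637,117), (507,147) and (481,195). The pin is home at (641,153), and the red arm is square across the bar at (552,177).

```bash
python3 -c "
from workcell import ticket; print(ticket.hand_in())"
```

```text
the job is handed in; nothing more can be done
None
```

The job is handed in at about 31 s: the bar is against all three stops, the pin is fully home, the red arm is swung to its end stop, and I never touched the meter, screwdriver or tray.

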